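# Select the winder's feed through the gate

## Robot

A 7-joint arm with a two-finger parallel gripper is mounted at the origin on the work surface. World frame = base frame: x ahead of the robot, y to its left, z up, the work surface at z = 0. Lengths are in m, angles in rad, forces in N, time in s.
With the tool pointing down it reaches from about 0.4 to 0.9 m from the base axis. Payload 5.5 kg.
Tool frame: the origin (TCP) lies between the finger pads; the fingertips stand 8 mm ahead of it and the grasp point (between the pads) lies 11 mm behind it (arm.tip_reach is the distance from the TCP to the fingertips, in m); z points along the fingers, y is the line along which they close (so a half turn about z gives the same grasp; the last joint's range is limited). The gripper opens to 85 mm and grips with 20 to 120 N. Pads are 22 mm wide; open, the fingers measure 114 mm over their backs; the gripper's body (76 mm by 85 mm) begins 54 mm behind the grasp point. The pads swing forward as they close: fully open they stand 13 mm farther back than shut.
Start: joints at [1.446, 0.501, -0.427, 1.55, 0.221, 1.138, -0.21], TCP at [0.246, -0.602, 0.239] pointing down, gripper open.
Joint ranges: [-2.88, 2.88], [-0.31, 2.03], [-1.54, 1.56], [0.2, 2.42], [-1.41, 4.55], [0.19, 2.02], [-2.57, 2.57]. Speed limits (rad/s): [2.57, 2.57, 3.14, 3.14, 3.14, 3.14, 3.14].

## Interface

Orientations are given as a rotation vector (axis times angle).
In Python, from station import arm gives the robot as it stands. The module is installed in compiled form; this text tells all that it offers.
- The arm moves only by the tool send_rows, never from a script. Its argument "commands" is a list that holds one entry, the list of rows, each a list of 5 numbers: the gripper command: -1 is shut, 1 is fully open, values between are in proportion, then the shift along the tool's x, y, z in units of 25 cm (1.0 is 25 cm), then the turn about the tool's z in units of 90 degrees (1.0 is 90 degrees). A call has 1 to 12 rows; each row is the pose to reach, as a shift and turn from the pose commanded when the call began, along the tool's axes at that moment; what a row does not reach only later rows make up. A row lasts 1/10 s, in which the tool goes at most 50 mm and 8.59 degrees, less where a joint would pass 70% of its speed; a pose out of reach is approached as far as the arm can. A call with a number of a shift or a turn outside -1 to 1 is refused whole. A call with a gripper value outside its range is refused whole. The fingers move at their own pace and stop on an object; "squeeze" is the grip in N (left out, the last holds). Time passes only in rows, so rows that repeat a pose let the fingers close. It gives the time, the measured TCP pose, the force, the opening and the grip force at its end, in the units of the state.
- arm.state(): the state, without advancing time (a new reading comes with each control period).
- arm.grab_frame(name): name is "side" or "top" or "wrist"; returns a dict with "img" (480x640x3 uint8, red, green, blue), "K" (3x3 intrinsics, pixels), "rvec" (rotation vector, rad) and "tvec" (3), from world to camera coordinates, as OpenCV has them. Camera axes: x right, y down, z forward; pixel columns grow to the right and rows downward; lengths in m; the calibration is good to about 2 mm. A picture is of the moment at which its call begins. There is no depth.
- arm.finish_job(): hands the job in; it is judged then, once.
Trained networks look in a picture, given as the dict that the camera call returned (one of the last four; its "shot" number tells which), for a name from the list of things; names that differ only in an ending like _2 or _b are one class to them, and where a whole thing is asked for, a point or a joint stands for the part that bears it (a point fixed in the world has none). Each returns a list of dicts, best first, with "conf" (0 to 1); they miss things now and then, are a little off and sometimes report something else, mostly with a low value. They report only what shows in the picture. A call takes as long as a camera call.
- arm.recognise(picture, name): "centre" ([x, y, z] in m, in the coordinates of the camera as it stood for that picture, good to about 4 mm: the middle of the surface that is visible of it).
The state is a dict: "t": time; "joints": joint angles; "qvel": joint speeds; "effort": joint torques, N m; "eef_pos": TCP position; "orientation": TCP orientation; "contact_force": force on the tool from outside, world axes, zero at the start; "ft_torque": the same for the moment, N m; "width": opening from 0.0 (shut) to 1.0 (fully open); "grasp_force": force on a finger pad.
Only numpy, scipy, OpenCV 4.12 (cv2) and the standard library are available. Lean on these libraries where they do the work, as an engineer would, in place of code of your own. Each camera call takes 0.05 s, during which the arm holds its last target. There are 200 camera calls.

## Task

Put the coil winder into its green feed: push the gear lever out of the middle slot, across the cross channel and fully home into the slot marked with the green disc, and leave it there. Only push the lever: never grip it or force it hard against the gate, do not run it into any of the other marked slots, and leave the screwdriver, glue bottle, tape roll and metal cup where they are.

Things in the scene. Friction and masses are not known exactly. Their poses are not given: they have to be found in the camera images.
- gearbox: Coil winder fixed to the table: grey gearbox 200 x 200 mm, its top (bare aluminium gate plate) 150 mm above the table. Origin on the table under the gate's centre, z up; +x points to the blue motor behind it (to x = 238 mm, top 132 mm high), +y to the copper bobbin at its side (to y = 175 mm, top 117 mm high). The machine can stand turned on the table.
- gate (a point): Centre of the gate, on top of the 12 mm plate; axes as the gearbox's. A cross channel 20 mm wide runs along y from -44 to +44 mm. From it slots 16 mm wide run along x: at y = +36 and y = -36 mm both ways, to x = +35 and -35 mm, and a middle slot at y = 0 only to x = -35 mm. Solid metal between them stops the lever.
- lever_pivot (a point): Point about which the lever tilts every way, inside the gearbox: 24 mm above the table, under the gate's centre. The lever has no spring: a push of about 1 to 2 N at the grip moves it, and it stays where it is left. It starts in the middle slot. Above the gate plate there are only the lever and flat discs.
- lever_grip (a point): Point on the axis in the upper half of the lever's black round-topped plastic grip (22 mm diameter), 210 mm from the pivot. The grip reaches 17 mm above this point (251 mm above the table when upright) and 45 mm below it, then 10 mm bare stem. With the lever home in an outer slot this point is at about x = +-48, y = +-60, z = 220 mm in the gearbox frame.
- lever_stem (a point): Point on the axis of the lever's 10 mm steel stem, 120 mm from the pivot, inside the gate plate: where the stem is in the gate. It has 3 mm of play to each side in the slots; fully home in a slot it is at about x = +-27.5 mm of the gearbox frame (the slant takes up the rest).
- mark_green: Green disc, 22 mm diameter, 4 mm thick, fixed on the gate plate just beyond the end of one of the four outer slots: its centre is at x = +-56 mm, y = +-36 mm in the gearbox frame, which of the four varies. Origin at the centre of its underside; axes as the gearbox's. It marks the slot to select.
- mark_red: Red disc, 22 mm diameter, 4 mm thick, fixed on the gate plate just beyond the end of one of the four outer slots: its centre is at x = +-56 mm, y = +-36 mm in the gearbox frame, which of the four varies. Origin at the centre of its underside; axes as the gearbox's. Marks a slot that is not wanted.
- mark_yellow: Yellow disc, 22 mm diameter, 4 mm thick, fixed on the gate plate just beyond the end of one of the four outer slots: its centre is at x = +-56 mm, y = +-36 mm in the gearbox frame, which of the four varies. Origin at the centre of its underside; axes as the gearbox's. Marks a slot that is not wanted.
- mark_blue: Blue disc, 22 mm diameter, 4 mm thick, fixed on the gate plate just beyond the end of one of the four outer slots: its centre is at x = +-56 mm, y = +-36 mm in the gearbox frame, which of the four varies. Origin at the centre of its underside; axes as the gearbox's. Marks a slot that is not wanted.
- screwdriver: Loose red-handled screwdriver lying on the table on the gearbox's -y side. To be left alone.
- glue: Loose white glue bottle with blue cap, 36 mm diameter, 80 mm tall, standing on the table; origin at the centre of its foot. To be left alone.
- tape: Loose orange roll of tape, 90 mm diameter, 22 mm high, lying on the table beside the motor; origin at the centre of its underside. To be left alone.
- cup: Loose small metal cup, 52 mm diameter, 60 mm tall, standing on the table; origin at the centre of its foot. To be left alone.

How it is judged:
On the way, in this order (a step that is already met when the one before it is completed fails the run):
1. the lever is out of the middle slot, in the cross channel (x of lever_stem in the frame of gearbox above -0.009 m).
2. the lever is fully home in the green slot (x of lever_stem in the frame of mark_green between -0.033 and 0.033 m and y of lever_stem in the frame of mark_green between -0.012 and 0.012 m), for 0.2 s.
At the end, for the whole second after the job is handed in: The lever's stem stands in the green-marked slot within about 4 to 5 mm of the end of its travel (not more than 33 mm from the green disc's centre along the slot; fully home is about 28.5 mm), and the four loose things are within 20 mm of where they were (all of step 2 and distance of each of screwdriver, glue, tape, cup from where it was at the start of the episode below 0.02 m); the robot touches nothing.
It fails at once if the lever is run more than about half way into a slot marked red, yellow or blue ((x of lever_stem in the frame of mark_red between -0.038 and 0.038 m and y of lever_stem in the frame of mark_red between -0.012 and 0.012 m) or (x of lever_stem in the frame of mark_yellow between -0.038 and 0.038 m and y of lever_stem in the frame of mark_yellow between -0.012 and 0.012 m) or (x of lever_stem in the frame of mark_blue between -0.038 and 0.038 m and y of lever_stem in the frame of mark_blue between -0.012 and 0.012 m)).
It fails at once if the screwdriver, glue bottle, tape roll or metal cup is moved by more than 20 mm or lifted (distance of any of screwdriver, glue, tape, cup from where it was at the start of the episode above 0.02 m).
It fails at once if the lever is gripped hard or forced against the gate (more than 35 N between fingers and lever) (contact force between the fingers and lever above 35 N).
It also fails if it takes over 51 s, if anything falls off the work surface, if the arm or the gripper's body presses on something with over 40 N, if the wrist force passes 120 N, or if a joint passes its speed limit or range.

## Working session

There is one attempt and no reset: what is moved stays moved. The work goes in short steps, Python scripts to look and compute and a tool call to move; the robot and the scene stay as the last step left them, time stands still between calls to the robot, and variables do not carry over. Pictures are saved under pics/ and viewed, at most 11 in all, crops included, and the job is handed in when it is done.

Besides the shell and the picture viewer there is one more tool, called after "Emit:" as a command line: name --argument value ..., lists and objects as JSON in quotes. send_rows: Moves the arm, as the interface text tells. Its arguments: {"type":"object","properties":{"commands":{"type":"array"},"squeeze":{"type":"number"}},"required":["commands"]}

```bash
mkdir -p pics; cat > h.py <<'E'
import numpy as np, cv2
from station import arm
def w(f,c):
    R=cv2.Rodrigues(np.array(f["rvec"],float))[0]; return R.T@(np.array(c)-np.array(f["tvec"]).ravel())
def save(f,n): cv2.imwrite(f"pics/{n}.png",cv2.cvtColor(f["img"],cv2.COLOR_RGB2BGR))
def proj(f,P): return cv2.projectPoints(np.array(P,float).reshape(-1,3),np.array(f["rvec"],float),np.array(f["tvec"],float),f["K"],None)[0].reshape(-1,2)
E
python3 - <<'E'
from h import *
np.set_printoptions(precision=4,suppress=True)
s=arm.state(); print(s["t"],s["eef_pos"],s["orientation"])
for c in("top","side"):
    f=arm.grab_frame(c); save(f,c+"0")
    for n in("gearbox","mark_green","mark_red","mark_yellow","mark_blue","lever_grip","screwdriver","glue","tape","cup"):
        for d in arm.recognise(f,n)[:2]: print(c,n,round(d["conf"],2),w(f,d["centre"]))
E
```

```text
0.0 [ 0.2455 -0.6011  0.2383] [-3.0808 -0.6051  0.0005]
top gearbox 0.86 [ 0.5562 -0.1059  0.1353]
top mark_green 0.34 [0.5832 0.061  0.0197]
top mark_red 0.58 [ 0.5599 -0.0882  0.1553]
top lever_grip 0.65 [ 0.4941 -0.1492  0.2412]
top screwdriver 0.55 [ 0.6311 -0.297   0.0223]
top screwdriver 0.19 [ 0.496  -0.1475  0.2375]
top glue 0.82 [ 0.4946 -0.3264  0.0472]
top tape 0.56 [0.5846 0.0636 0.0214]
top cup 0.69 [ 0.3953 -0.0181  0.0133]
side gearbox 0.91 [ 0.5414 -0.1667  0.1265]
side mark_green 0.47 [ 0.5858 -0.1642  0.1567]
side mark_green 0.19 [ 0.6199 -0.303   0.0206]
side mark_yellow 0.55 [ 0.4947 -0.1624  0.2194]
side mark_yellow 0.49 [ 0.5378 -0.1647  0.1255]
side mark_blue 0.6 [ 0.4538 -0.132   0.1571]
side lever_grip 0.58 [ 0.4956 -0.1664  0.2207]
side screwdriver 0.8 [ 0.6204 -0.3058  0.0205]
side glue 0.78 [ 0.4929 -0.3396  0.0514]
side tape 0.72 [0.5754 0.0896 0.0226]
side cup 0.68 [0.3937 0.0018 0.0474]
```

View pics/top0.png

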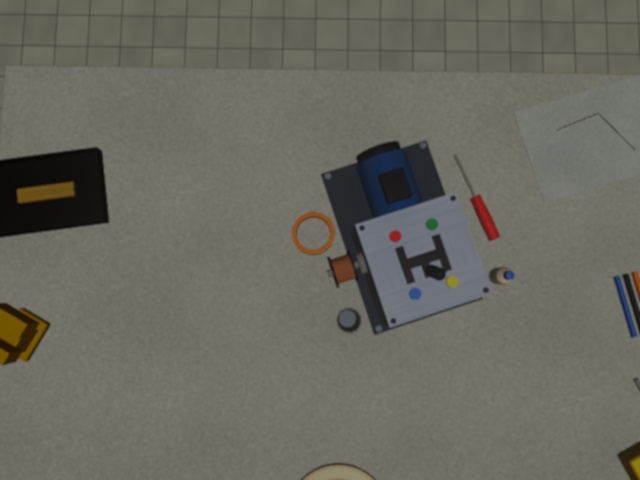

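View pics/side0.png

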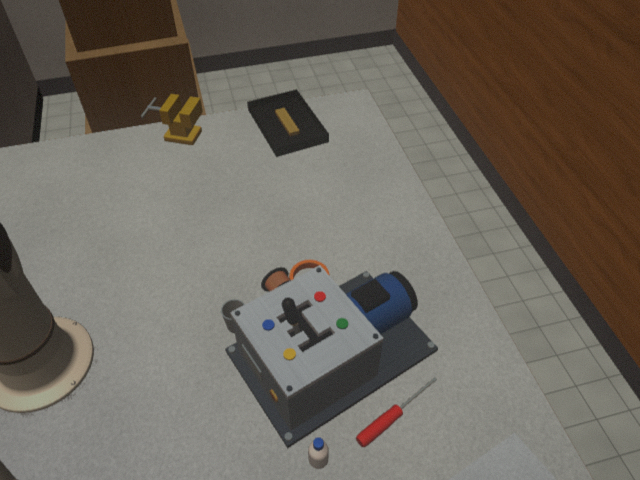

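The top view shows red (395,236), green (432,224), yellow (453,282) and blue (415,294), with the lever at (435,270) and the motor at (390,180). Green is therefore the (+x, -y) slot. The side view agrees. Next I'll fit the gearbox pose from the discs.

```bash
cat > fit.py <<'E'
from h import *
from scipy.optimize import least_squares
from scipy.spatial.transform import Rotation as Rn
np.set_printoptions(precision=4,suppress=True)
M={"red":(56,36),"green":(56,-36),"yellow":(-56,-36),"blue":(-56,36)}
seed={"top":{"red":(395,236),"green":(432,224),"yellow":(453,282),"blue":(415,294)},"side":{"red":(320,296),"green":(342,324),"yellow":(290,354),"blue":(268,324)}}
obs=[]
for c in seed:
    f=arm.grab_frame(c)
    for n,(u,v) in seed[c].items():
        hsv=cv2.cvtColor(f["img"][v-9:v+10,u-9:u+10],cv2.COLOR_RGB2HSV)
        m=(hsv[...,1]>110)&(hsv[...,2]>50); y,x=np.nonzero(m); obs.append((f,n,np.array([x.mean()+u-9,y.mean()+v-9]),m.sum()))
def res(p,full=False):
    r=[]
    for f,n,o,_ in obs:
        a=np.array(M[n])/1e3; cs,sn=np.cos(p[2]),np.sin(p[2])
        r.append(proj(f,[p[0]+cs*a[0]-sn*a[1],p[1]+sn*a[0]+cs*a[1],.154])[0]-o)
    return np.ravel(r)
s=least_squares(res,[.52,-.15,.3],loss="soft_l1")
print(s.x,[o[3] for o in obs]);print(res(s.x).reshape(-1,2))
np.save("g.npy",s.x)
st=arm.state();R=Rn.from_rotvec(st["orientation"]).as_matrix();print(R)
cs,sn=np.cos(s.x[2]),np.sin(s.x[2])
for d in ((.4941,-.1492),(.4956,-.1664)):
    e=np.array(d)-s.x[:2]; print("grip in gb",cs*e[0]+sn*e[1],-sn*e[0]+cs*e[1])
E
python3 fit.py
```

```text
[ 0.5211 -0.1463  0.3305] [np.int64(102), np.int64(85), np.int64(102), np.int64(102), np.int64(90), np.int64(84), np.int64(116), np.int64(91)]
[[ 0.3883  0.2471]
 [ 0.5376  0.2993]
 [ 0.529   0.3172]
 [ 0.3904  0.4233]
 [ 0.1688 -0.6981]
 [ 0.1962 -0.7061]
 [ 0.2247 -0.6542]
 [ 0.1547 -0.6244]]
[[ 0.9257  0.3782  0.    ]
 [ 0.3782 -0.9257 -0.    ]
 [ 0.      0.     -1.    ]]
grip in gb -0.02648304112088407 0.005991682638245477
grip in gb -0.030645799394904222 -0.010764254922872267
```

Emit:
send_rows --commands '[[[-1, 0.1, -0.1, -0.1, 0.037], [-1, 0.2, -0.2, -0.1, 0.037], [-1, 0.32, -0.32, -0.1, 0.037], [-1, 0.45, -0.45, -0.1, 0.037], [-1, 0.55, -0.55, -0.1, 0.037], [-1, 0.64, -0.64, -0.1, 0.037], [-1, 0.64, -0.64, -0.1, 0.037], [-1, 0.64, -0.64, -0.1, 0.037]]]'

```text
t: 2.0
eef_pos: [0.3338, -0.3929, 0.2648]
orientation: [3.097, 0.518, -0.0]
contact_force: [0.1, -1.0, 0.6]
width: 0.001
grasp_force: 0.0
```

```bash
cat > st.py <<'E'
from h import *
from scipy.spatial.transform import Rotation as Rn
np.set_printoptions(precision=4,suppress=True)
g=np.load("g.npy")
s=arm.state();p=np.array(s["eef_pos"]);R=Rn.from_rotvec(s["orientation"]).as_matrix()
cs,sn=np.cos(g[2]),np.sin(g[2]);B=np.array([[cs,sn],[-sn,cs]])
print("t",s["t"],"gb tcp",B@(p[:2]-g[:2]),p[2],"tool yaw err",np.arctan2(R[1,0],R[0,0])-g[2],"F gb",B@np.array(s["contact_force"])[:2],s["contact_force"][2],"w",s["width"])
E
python3 st.py
```

```text
t 2.0 gb tcp [-0.2572 -0.1725] 0.2647777105968253 tool yaw err 0.0010509047401160432 F gb [-0.1955 -0.9699] 0.5774954928180452 w 0.0005153463661620374
```

Emit:
send_rows --commands '[[[-1, 0.1, -0.13, 0, 0], [-1, 0.22, -0.26, 0, 0], [-1, 0.34, -0.4, 0, 0], [-1, 0.46, -0.54, 0, 0], [-1, 0.58, -0.69, 0, 0], [-1, 0.58, -0.69, 0, 0], [-1, 0.58, -0.69, 0.08, 0], [-1, 0.58, -0.69, 0.16, 0], [-1, 0.58, -0.69, 0.24, 0], [-1, 0.58, -0.69, 0.24, 0]]]'

```text
t: 3.0
eef_pos: [0.4128, -0.184, 0.2021]
orientation: [-3.097, -0.512, 0.006]
contact_force: [-0.9, -0.5, 0.4]
width: 0.001
grasp_force: 0.0
```

```bash
python3 st.py; python3 - <<'E'
from h import *
for c in("side","top","wrist"):
    f=arm.grab_frame(c)
    if c=="wrist": save(f,"w1")
    if c=="side":
        i=f["img"][240:400,200:420]; cv2.imwrite("pics/s1.png",cv2.cvtColor(cv2.resize(i,None,fx=3.5,fy=3.5),cv2.COLOR_RGB2BGR))
E
```

```text
t 3.0 gb tcp [-0.1147 -0.0005] 0.20213706346083624 tool yaw err -0.0030789197485989184 F gb [-0.9946 -0.1729] 0.4117082437307474 w 0.0009333804659339816
```

View pics/s1.png

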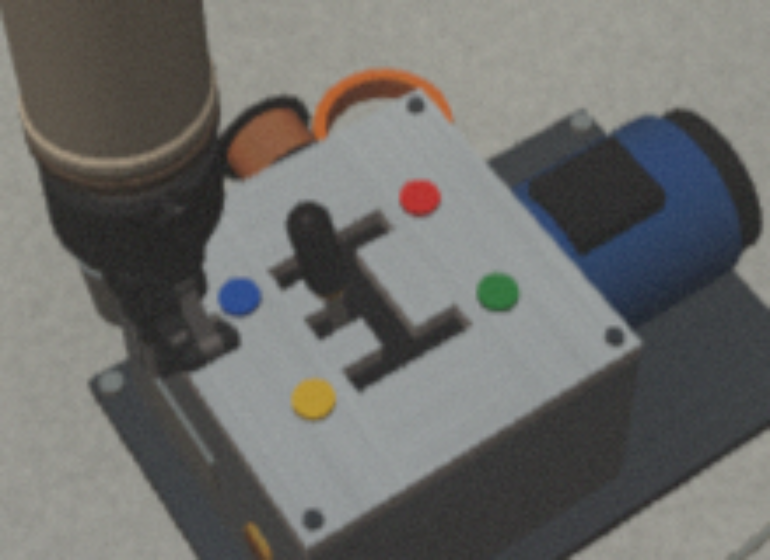

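View pics/w1.png

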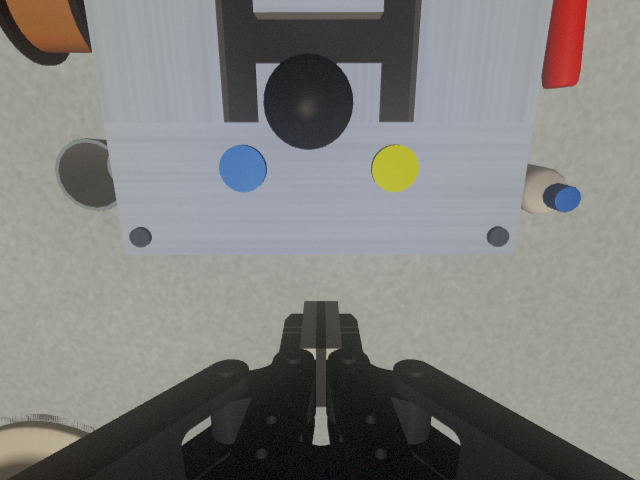

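The wrist view has the grip at (308,102) and the shut fingers at (321,320), so the lever sits about 3 mm to +y of the tool. I'll push +x gently.

Emit:
send_rows --commands '[[[-1, 0.05, -0.012, 0, 0], [-1, 0.1, -0.012, 0, 0], [-1, 0.13, -0.012, 0, 0], [-1, 0.16, -0.012, 0, 0], [-1, 0.19, -0.012, 0, 0], [-1, 0.22, -0.012, 0, 0], [-1, 0.25, -0.012, 0, 0], [-1, 0.28, -0.012, 0, 0], [-1, 0.3, -0.012, 0, 0], [-1, 0.32, -0.012, 0, 0], [-1, 0.32, -0.012, 0, 0]]]'

```text
t: 4.25
eef_pos: [0.4902, -0.1538, 0.2043]
orientation: [-3.099, -0.516, -0.001]
contact_force: [0.3, -0.8, -0.0]
width: 0.002
grasp_force: 0.0
```

```bash
python3 st.py; python3 - <<'E'
from h import *
f=arm.grab_frame("wrist"); save(f,"w2")
E
```

```text
t 4.25 gb tcp [-0.0317  0.0029] 0.20431966481494684 tool yaw err -0.00023976421238397494 F gb [ 0.0693 -0.8516] -0.04329310868737021 w 0.001704610334142499
```

View pics/w2.png

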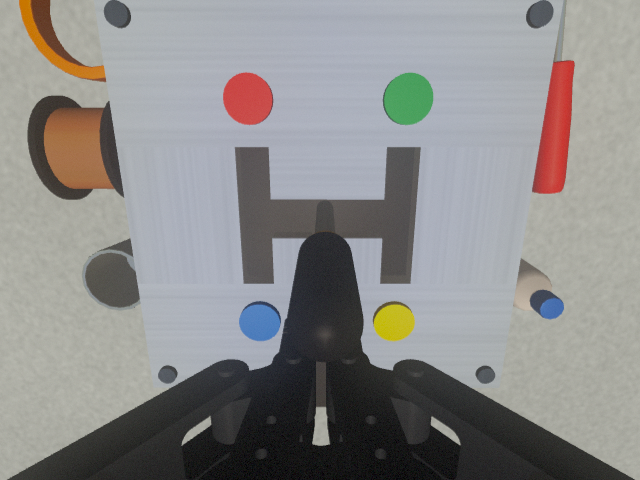

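```bash
cat > lv.py <<'E'
from h import *
import sys
np.set_printoptions(precision=1,suppress=True)
g=np.load("g.npy");cs,sn=np.cos(g[2]),np.sin(g[2])
def W(x,y,z): return [g[0]+cs*x-sn*y,g[1]+sn*x+cs*y,z]
def lever(f,sx,sy):  # stem xy in gb -> pixels of stem at gate top, grip bottom, grip top
    d=np.array([sx,sy,np.sqrt(.12**2-sx**2-sy**2)])/.12
    return [proj(f,W(*(d*l+[0,0,.024])))[0] for l in (.12,.127,.165,.21,.227)]
E
python3 - <<'E'
from lv import *
f=arm.grab_frame("wrist")
print("channel edges",proj(f,[W(.01,0,.15),W(-.01,0,.15)]).ravel(),"green",proj(f,W(.056,-.036,.154)))
for sx in(-.012,-.009,-.006,-.003,0,.003,.006): print(sx,np.ravel(lever(f,sx,0)))
E
```

```text
channel edges [324.7 199.1 324.7 238.1] green [[405.7  98.6]]
-0.012 [324.5 238.3 324.7 243.4 325.5 278.8 327.2 346.9 328.2 386.6]
-0.009 [324.6 232.9 324.7 237.6 325.6 269.9 327.3 332.8 328.4 369.9]
-0.006 [324.6 227.4 324.7 231.7 325.6 260.7 327.4 318.  328.5 352. ]
-0.003 [324.6 221.9 324.7 225.6 325.6 251.3 327.5 302.4 328.6 333.2]
0 [324.6 216.2 324.7 219.4 325.7 241.6 327.6 286.3 328.7 313.3]
0.003 [324.6 210.5 324.7 213.2 325.7 231.7 327.6 269.4 328.8 292.5]
0.006 [324.6 204.7 324.7 206.8 325.7 221.6 327.7 252.  328.9 270.7]
```

The stem is at about x = -5 mm, inside the channel at pixel (325,215). I'll push 6 mm further, then back off and go around to the +y side.

Emit:
send_rows --commands '[[[-1, 0.012, 0, 0, 0], [-1, 0.024, 0, 0, 0], [-1, 0.024, 0, 0, 0], [-1, -0.08, 0, 0, 0], [-1, -0.12, -0.04, 0, 0], [-1, -0.12, -0.12, 0, 0], [-1, -0.12, -0.18, 0, 0], [-1, -0.04, -0.18, 0, 0], [-1, 0.06, -0.18, 0, 0], [-1, 0.12, -0.18, 0, 0], [-1, 0.12, -0.18, 0, 0]]]'

```text
t: 5.45
eef_pos: [0.5055, -0.0994, 0.2047]
orientation: [-3.097, -0.521, -0.004]
contact_force: [-0.1, 0.9, 0.5]
width: 0.002
grasp_force: 0.0
```

```bash
python3 st.py; python3 - <<'E'
from lv import *
f=arm.grab_frame("wrist"); save(f,"w3")
for sx in(-.006,-.003,0,.003,.006): print(sx,np.ravel(lever(f,sx,0)))
E
```

```text
t 5.45 gb tcp [0.0005 0.0494] 0.20467127916948602 tool yaw err 0.002843132195359477 F gb [0.1501 0.8505] 0.5494230577422731 w 0.0022774241274726463
-0.006 [409.6 285.3 412.4 291.1 431.6 330.8 468.4 406.5 489.5 450. ]
-0.003 [410.  280.3 412.9 285.7 432.6 322.5 470.5 393.4 492.5 434.6]
0 [410.4 275.2 413.3 280.1 433.4 314.  472.5 379.8 495.3 418.3]
0.003 [410.8 269.9 413.8 274.4 434.3 305.2 474.4 365.5 498.1 401. ]
0.006 [411.1 264.6 414.2 268.7 435.  296.2 476.2 350.6 500.7 382.9]
```

View pics/w3.png

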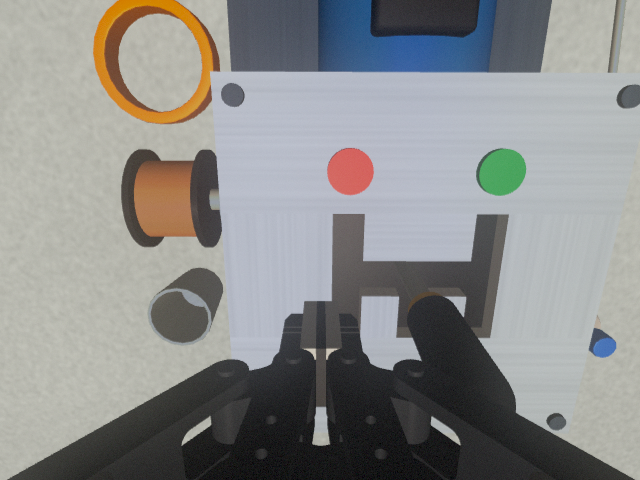

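The lever is mid-channel, with the grip bottom at about (432,310) and the fingers clear on the +y side. Next is the push toward -y.

Emit:
send_rows --commands '[[[-1, 0, 0.04, 0, 0], [-1, 0, 0.08, 0, 0], [-1, 0, 0.11, 0, 0], [-1, 0, 0.14, 0, 0], [-1, 0, 0.17, 0, 0], [-1, 0, 0.2, 0, 0], [-1, 0, 0.23, 0, 0], [-1, 0, 0.26, 0, 0], [-1, 0, 0.28, 0, 0], [-1, 0, 0.3, 0, 0], [-1, 0, 0.3, 0, 0]]]'

```text
t: 6.6
eef_pos: [0.5279, -0.1737, 0.2044]
orientation: [3.099, 0.514, 0.001]
contact_force: [0.5, -0.2, 0.4]
width: 0.003
grasp_force: 0.5
```

```bash
python3 st.py; python3 - <<'E'
from lv import *
f=arm.grab_frame("wrist"); save(f,"w4")
for sx in(-.004,0,.004): 
  for sy in(-.028,-.032,-.036): print(sx,sy,np.ravel(lever(f,sx,sy)))
E
```

```text
t 6.6 gb tcp [-0.0025 -0.0282] 0.2043508873779074 tool yaw err -0.0017340429370870658 F gb [ 0.3643 -0.3812] 0.38877866879335377 w 0.0029319113449232355
-0.004 -0.028 [318.6 274.4 321.6 279.6 341.9 314.2 380.  379.1 401.4 415.8]
-0.004 -0.032 [325.9 273.7 329.5 278.8 354.1 312.7 399.7 375.7 425.3 411.1]
-0.004 -0.036 [333.1 272.9 337.3 277.9 366.  311.  418.8 372.  448.1 405.8]
0 -0.028 [318.6 267.7 321.6 272.2 342.1 303.  380.9 361.4 403.1 394.7]
0 -0.032 [325.9 267.  329.6 271.4 354.4 301.6 401.  358.2 427.4 390.2]
0 -0.036 [333.1 266.2 337.4 270.6 366.4 299.9 420.4 354.6 450.7 385.3]
0.004 -0.028 [318.5 260.7 321.6 264.7 342.3 291.4 381.8 342.6 404.6 372.1]
0.004 -0.032 [325.9 260.1 329.6 263.9 354.6 290.  402.2 339.6 429.4 367.9]
0.004 -0.036 [333.1 259.3 337.5 263.1 366.8 288.5 421.9 336.2 453.  363.3]
```

View pics/w4.png

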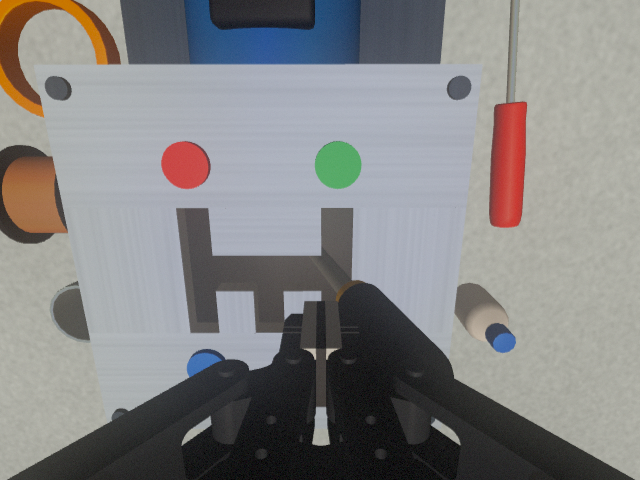

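The stem is at about y = -32 mm, with the grip bottom at (352,295). It needs a few mm more, so I'll go slowly and watch the force.

Emit:
send_rows --commands '[[[-1, 0, 0.006, 0, 0], [-1, 0, 0.012, 0, 0], [-1, 0, 0.016, 0, 0], [-1, 0, 0.016, 0, 0]]]'

```text
t: 7.05
eef_pos: [0.5288, -0.1765, 0.2042]
orientation: [-3.099, -0.516, 0.0]
contact_force: [-0.1, 1.4, 0.4]
width: -0.002
grasp_force: 0.4
```

```bash
python3 st.py
```

```text
t 7.05 gb tcp [-0.0025 -0.0311] 0.2042061074384892 tool yaw err -0.0006798564004171226 F gb [0.3537 1.3886] 0.40333637073866635 w -0.0022348694961396745
```

Emit:
send_rows --commands '[[[-1, 0, 0.004, 0, 0], [-1, 0, 0.008, 0, 0], [-1, 0, 0.012, 0, 0], [-1, 0, 0.012, 0, 0]]]'

```text
t: 7.45
eef_pos: [0.5295, -0.1786, 0.2041]
orientation: [-3.097, -0.516, 0.001]
contact_force: [-1.5, 3.7, -0.7]
width: 0.002
grasp_force: 1.9
```

```bash
python3 st.py; python3 - <<'E'
from lv import *
f=arm.grab_frame("wrist"); save(f,"w5")
for sx in(-.002,.002): 
  for sy in(-.032,-.034,-.036): print(sx,sy,np.ravel(lever(f,sx,sy)))
E
```

```text
t 7.45 gb tcp [-0.0025 -0.0333] 0.20406151651669815 tool yaw err -0.00014760927345019992 F gb [-0.1884  4.0061] -0.693303484519711 w 0.002048207689936803
-0.002 -0.032 [316.8 270.5 320.2 275.3 342.9 307.5 385.3 367.8 409.2 401.8]
-0.002 -0.034 [320.5 270.1 324.1 274.9 348.9 306.7 395.1 366.  421.1 399.4]
-0.002 -0.036 [324.1 269.7 328.1 274.4 355.  305.8 404.8 364.2 432.6 396.8]
0.002 -0.032 [316.8 263.7 320.2 267.8 343.1 296.2 386.3 349.7 411.  380.2]
0.002 -0.034 [320.4 263.3 324.2 267.4 349.2 295.4 396.3 348.  423.  377.9]
0.002 -0.036 [324.1 262.9 328.1 267.  355.3 294.6 406.1 346.3 434.8 375.4]
```

View pics/w5.png

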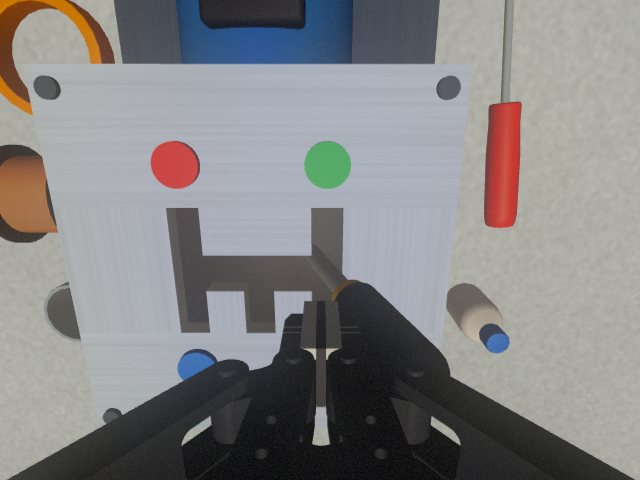

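4 N with the stem at y ≈ -35 mm, so it's lined up with the green slot at the end of the channel. I'll go around to the -x side.

Emit:
send_rows --commands '[[[-1, 0, -0.06, 0, 0], [-1, -0.04, -0.08, 0, 0], [-1, -0.14, -0.08, 0, 0], [-1, -0.22, -0.08, 0, 0], [-1, -0.22, 0.0, 0, 0], [-1, -0.22, 0.08, 0, 0], [-1, -0.22, 0.08, 0, 0], [-1, -0.16, 0.08, 0, 0], [-1, -0.11, 0.08, 0, 0], [-1, -0.07, 0.08, 0, 0], [-1, -0.04, 0.08, 0, 0], [-1, -0.04, 0.08, 0, 0]]]'

```text
t: 8.7
eef_pos: [0.5283, -0.2001, 0.2043]
orientation: [-3.098, -0.519, -0.001]
contact_force: [-0.2, -0.1, 0.4]
width: 0.002
grasp_force: 0.0
```

```bash
python3 st.py
```

```text
t 8.7 gb tcp [-0.0107 -0.0532] 0.2042799599246515 tool yaw err 0.0017498547239202522 F gb [-0.2286  0.0141] 0.3917739782762855 w 0.002096656237141511
```

Emit:
send_rows --commands '[[[-1, 0.02, 0, 0, 0], [-1, 0.04, 0, 0, 0], [-1, 0.06, 0, 0, 0], [-1, 0.08, 0, 0, 0], [-1, 0.08, 0, 0, 0]]]'

```text
t: 9.2
eef_pos: [0.5468, -0.1948, 0.2044]
orientation: [-3.099, -0.516, -0.002]
contact_force: [-0.5, 0.1, -0.1]
width: -0.0
grasp_force: 0.2
```

```bash
python3 st.py; python3 - <<'E'
from lv import *
f=arm.grab_frame("wrist"); save(f,"w6")
for sx in(.010,.015,.02,.025): 
  for sy in(-.034,): print(sx,sy,np.ravel(lever(f,sx,sy)))
E
```

```text
t 9.2 gb tcp [ 0.0085 -0.0543] 0.2043927633272183 tool yaw err -0.00025367413891941304 F gb [-0.4544  0.2454] -0.09147615736015785 w -2.2488952784068302e-05
0.01 -0.034 [282.2 268.3 284.7 271.7 301.6 294.8 333.6 338.5 351.8 363.4]
0.015 -0.034 [282.  259.4 284.5 262.  301.4 279.7 333.7 313.6 352.3 333. ]
0.02 -0.034 [281.9 250.3 284.4 252.1 301.3 264.2 333.8 287.5 352.6 301. ]
0.025 -0.034 [281.8 241.  284.3 242.  301.2 248.3 333.9 260.5 352.9 267.6]
```

View pics/w6.png

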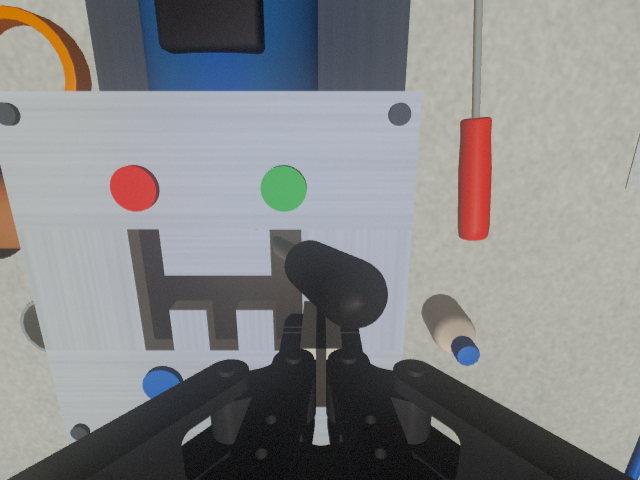

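The lever is inside the green slot, with the stem at (283,245) and x about 20 mm. About 10 mm of push remains, so I'll go gently to the stop.

Emit:
send_rows --commands '[[[-1, 0.012, 0, 0, 0], [-1, 0.024, 0, 0, 0], [-1, 0.032, 0, 0, 0], [-1, 0.032, 0, 0, 0]]]'

```text
t: 9.65
eef_pos: [0.5538, -0.1925, 0.2043]
orientation: [3.099, 0.516, 0.001]
contact_force: [-1.6, 0.6, -0.6]
width: 0.001
grasp_force: 0.5
```

```bash
python3 st.py
```

```text
t 9.65 gb tcp [ 0.0159 -0.0543] 0.2043285550566094 tool yaw err -0.0006531590143315502 F gb [-1.3096  1.0419] -0.6142033784799005 w 0.0005731463347390288
```

Emit:
send_rows --commands '[[[-1, 0.004, 0, 0, 0], [-1, 0.008, 0, 0, 0], [-1, 0.012, 0, 0, 0], [-1, 0.012, 0, 0, 0]]]'

```text
t: 10.05
eef_pos: [0.5564, -0.1916, 0.2043]
orientation: [3.099, 0.516, 0.0]
contact_force: [-2.2, -1.5, -0.5]
width: 0.001
grasp_force: 0.7
```

```bash
python3 st.py
```

```text
t 10.05 gb tcp [ 0.0187 -0.0543] 0.20432113558206072 tool yaw err -0.0007063581349364134 F gb [-2.5696 -0.7319] -0.4973662386911588 w 0.0013745397059520827
```

Emit:
send_rows --commands '[[[-1, 0.004, 0, 0, 0], [-1, 0.008, 0, 0, 0], [-1, 0.008, 0, 0, 0]]]'

```text
t: 10.35
eef_pos: [0.5581, -0.191, 0.2042]
orientation: [-3.099, -0.516, 0.0]
contact_force: [-2.9, -0.5, -0.7]
width: -0.002
grasp_force: 1.0
```

```bash
python3 st.py; python3 - <<'E'
from lv import *
f=arm.grab_frame("wrist"); save(f,"w7")
for sx in(.020,.023,.026,.029): 
  for sy in(-.034,): print(sx,sy,np.ravel(lever(f,sx,sy)))
E
```

```text
t 10.35 gb tcp [ 0.0205 -0.0543] 0.20423051035978074 tool yaw err -0.000780603963784543 F gb [-2.8921  0.4826] -0.6737142104795235 w -0.0019158416314472245
0.02 -0.034 [282.6 270.6 285.  273.  301.7 289.4 333.5 320.5 351.7 338.4]
0.023 -0.034 [282.5 265.2 285.  267.1 301.7 280.1 333.5 305.  351.9 319.3]
0.026 -0.034 [282.4 259.7 284.9 261.1 301.6 270.7 333.5 289.2 352.  299.8]
0.029 -0.034 [282.4 254.2 284.9 255.1 301.5 261.2 333.5 273.  352.  279.8]
```

View pics/w7.png

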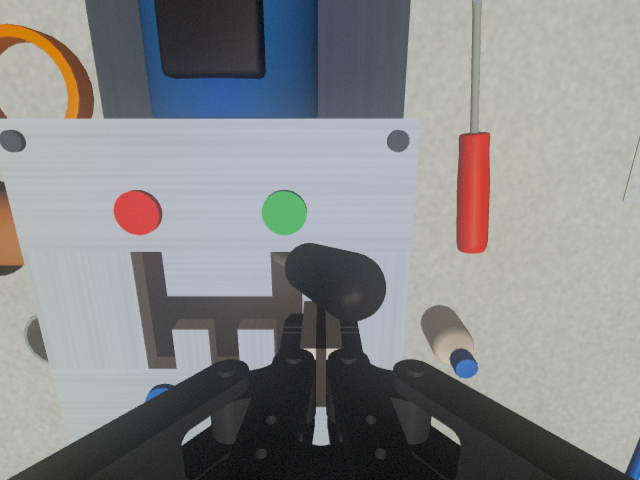

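The stem is at about (283,259), near the slot end at row 252, so x is about 26 mm. I'll press until the force rises clearly.

Emit:
send_rows --commands '[[[-1, 0.004, 0, 0, 0], [-1, 0.008, 0, 0, 0], [-1, 0.012, 0, 0, 0], [-1, 0.012, 0, 0, 0]]]'

```text
t: 10.8
eef_pos: [0.5591, -0.1907, 0.2039]
orientation: [-3.099, -0.514, 0.006]
contact_force: [-7.4, -1.2, 1.5]
width: -0.001
grasp_force: 3.9
```

```bash
python3 st.py
```

```text
t 10.8 gb tcp [ 0.0215 -0.0543] 0.20388233513135667 tool yaw err -0.0015567641740047988 F gb [-7.4159  1.2299] 1.5407414062990852 w -0.0012933333664918553
```

The force has risen to 7.4 N and the motion has stalled, so the lever is against the end stop. I'll back off along -x, then raise.

Emit:
send_rows --commands '[[[-1, -0.04, 0, 0, 0], [-1, -0.16, 0, 0, 0], [-1, -0.3, 0, 0, 0], [-1, -0.3, 0, -0.1, 0], [-1, -0.3, 0, -0.25, 0], [-1, -0.3, 0, -0.4, 0], [-1, -0.3, 0, -0.4, 0], [-1, -0.3, 0, -0.4, 0]]]'

```text
t: 11.6
eef_pos: [0.4912, -0.2144, 0.3059]
orientation: [3.096, 0.516, 0.006]
contact_force: [0.5, -0.4, -0.7]
width: -0.001
grasp_force: 0.0
```

```bash
python3 st.py; python3 - <<'E'
from lv import *
f=arm.grab_frame("wrist"); save(f,"w8")
for sx in(.020,.023,.026,.029): 
  for sy in(-.034,): print(sx,sy,np.ravel(lever(f,sx,sy)))
E
```

```text
t 11.6 gb tcp [-0.0504 -0.0548] 0.3058717470155112 tool yaw err -0.0005160809981845094 F gb [ 0.392  -0.5229] -0.7261473314294412 w -0.0005036149888110667
0.02 -0.034 [290.7 134.3 292.8 132.8 305.7 123.6 326.9 108.5 337.3 101. ]
0.023 -0.034 [290.7 130.1 292.7 128.3 305.6 116.9 326.8  98.1 337.4  88.8]
0.026 -0.034 [290.6 125.9 292.7 123.8 305.6 110.1 326.8  87.6 337.4  76.4]
0.029 -0.034 [290.6 121.7 292.6 119.2 305.6 103.3 326.8  77.1 337.4  64.1]
```

View pics/w8.png

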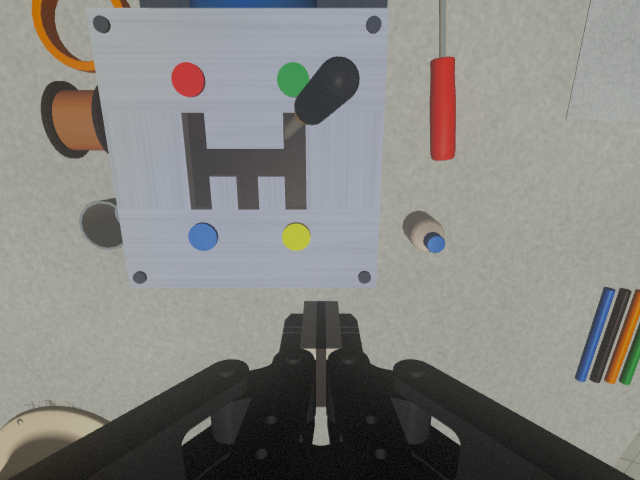

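The lever leans into the green slot with its grip top at about (340,72). That puts the stem at x ≈ 27 mm, which is home, and the loose things are undisturbed.

```bash
python3 -c "
from station import arm
print(arm.finish_job())"
```

```text
the job is handed in; nothing more can be done
None
```

The lever is fully home in the green slot (stem at about x = +27 mm), the arm is clear of everything, the loose things were not touched, and the job is handed in; no verdict was returned.

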